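# Weigh the long tube and stand it in the cup

### The job

Pick the longest tube out of the black bin, lay it across both forks of the cradle on the balance pan and let go of it for two seconds so that the reading settles. Then take it up again and lower it, cap up, to the bottom of the steel cup and leave it standing there; do not drop it. Leave the rest in the bin, and do not disturb the other things on the bench.

Things in the scene. Friction and masses are not known exactly. Their poses are not given: they have to be found in the camera images.
- tube: The target, the longest tube in the bin: white plastic with a faceted green screw cap (all the tubes are alike in this). 160 mm long, 22 mm diameter, one round closed end, cap the last 22 mm (octagonal, 22 mm across flats), 50 g. Origin on the axis at mid-length; own x runs along the axis towards the cap. It lies flat on the bin floor; gaps to neighbours at mid-length about 25 mm.
- tube_foot (a point): Tip of the target tube's round closed end, 80 mm from its origin (at x = -80 mm).
- bin: Black open-topped bin, fixed, 260 mm (x) by 270 mm (y) outside, 55 mm high, walls and floor 5 mm. Origin: centre of its underside, on the bench. The tubes lie roughly along its x, in four lanes 58 mm apart in y. It stands left or right of the robot's middle, the balance on the other side.
- balance: White laboratory balance, fixed, 260 mm (x) by 190 mm (y), housing 58 mm high, display at its -x end (highest point 72 mm). Origin: centre of its underside. Round steel pan, 160 mm across, centred at x = +45 mm, top 74 mm above the bench; on it a cradle of two V forks, along the balance's x.
- cradle (a point): Middle of the axis of a 22 mm tube seated in both forks, along the balance's x: over the pan's centre, 112 mm above the bench. Forks: 45 degree V open upward, each 12 mm thick in x, middles 33 mm either side of this point (54 mm free between), tips 118 mm above the bench, 52 mm over the outsides in y. Between them only a flat bar 30 mm wide, top 79 mm above the bench.
- cup: Loose plain steel cup, upright round cylinder 70 mm outside diameter, 62 mm inside, 100 mm high, inner floor 6 mm up, 0.4 kg, empty. Origin: centre of its underside; z up.
- wide_tube: Bystander in the bin: fat tube, white plastic with a faceted green screw cap (all the tubes are alike in this), 116 mm long, 34 mm diameter. Origin mid-length on the axis.
- short_tube: Bystander in the bin: short tube, white plastic with a faceted green screw cap (all the tubes are alike in this), 95 mm long, 22 mm diameter. Origin mid-length on the axis.
- mini_tube: Bystander in the bin: smallest tube, white plastic with a faceted green screw cap (all the tubes are alike in this), 75 mm long, 16 mm diameter. Origin mid-length on the axis.
- vial: Bystander in the bin: small white vial standing by the bin's +x wall, 26 mm diameter, 45 mm high. Origin: centre of its underside.
- jar: Bystander: amber glass jar with white lid, 56 mm diameter, 60 mm high, standing beyond the cup. Origin: centre of its underside.
- white_bottle: Bystander: white bottle, 60 mm diameter, 130 mm high, at the back of the bench. Origin: centre of its underside.
- red_bottle: Bystander: red bottle, 64 mm diameter, 160 mm high, at the back of the bench. Origin: centre of its underside.
- pot: Bystander in the bin: small white pot standing by the bin's -x wall, 32 mm diameter, 40 mm high. Origin: centre of its underside.
Not all that is in view belongs to the job. Leave any purple or turquoise look-alike of the tube alone. Leave any green or pink look-alike of the cup alone.

How it is judged (in metres and radians):
On the way:
1. the long tube lies across both forks of the cradle on the balance, let go and at rest, for 1 s (x of tube in the frame of cradle between -0.035 and 0.035 m and y of tube in the frame of cradle between -0.008 and 0.008 m and z of tube in the frame of cradle between -0.008 and 0.008 m and angle between the x axis of tube and the x axis of balance, either way round below 0.12 rad and contact force between the fingers and tube below 0.05 N and linear speed of tube below 0.02 m/s), for 1 s.
At the end, for the whole second after the job is handed in: The long tube stands in the steel cup, cap up: its round foot within 24 mm of the cup's inner floor, inside the cup, its axis within 0.6 rad of vertical (leaning on the rim is fine); the cup stands upright on the bench (within 0.08 rad); both at rest and released (z of tube_foot in the frame of cup between -0.005 and 0.03 m and horizontal distance between tube_foot and cup below 0.033 m and angle between tube's own x axis and vertical below 0.6 rad and angle between cup's own z axis and vertical below 0.08 rad and height (world z) of cup below 0.01 m and linear speed of each of tube, cup below 0.02 m/s and contact force between the fingers and tube below 0.05 N); the robot touches nothing.
It fails at once if the tube falls freely (faster than 0.8 m/s, touching nothing: a drop of over 3 cm) (linear speed of tube above 0.8 m/s and contact force between tube and anything else below 0.01 N).
It fails at once if another thing is lifted out of the bin (its origin more than 60 mm above the bench) (height (world z) of any of wide_tube, short_tube, mini_tube, vial, pot above 0.06 m).
It fails at once if a thing standing on the bench (jar, bottles) is moved by more than 40 mm (distance of any of jar, white_bottle, red_bottle from where it was at the start of the episode above 0.04 m).
It also fails if it takes over 69 s, if anything falls off the work surface, if the arm or the gripper's body presses on something with over 40 N, if the wrist force passes 120 N, or if a joint passes its speed limit or range.

### The arm

A 6-joint arm with a two-finger parallel gripper is mounted at the origin on the work surface. World frame = base frame: x ahead of the robot, y to its left, z up, the work surface at z = 0. Lengths are in mm, angles in degrees, forces in N, time in s.
With the tool pointing down it reaches from about 350 to 725 mm from the base axis. Payload 4.3 kg.
Tool frame: the origin (TCP) lies on the centre line of the jaws, within the pads' length; the fingertips stand 8 mm ahead of it and the grasp point (between the pads) lies 11 mm behind it (r.tip_reach is the z of the fingertips in the tool frame, in mm); z points along the fingers, y is the line along which they close (so a half turn about z gives the same grasp; the last joint's range is limited). The gripper opens to 85 mm and grips with 20 to 120 N. Pads are 22 mm wide; open, the fingers measure 114 mm over their backs; the gripper's body (76 mm by 85 mm) begins 54 mm behind the grasp point. The pads swing forward as they close: fully open they stand 13 mm farther back than shut.
Start: joints at [-6.32, 21.618, 4.641, 73.018, 0, 83.68], TCP at [575.036, 0.002, 239.329] pointing down, gripper open.
Joint ranges: [-156.06, 156.06], [-48.1, 94.91], [-58.44, 69.94], [-101.28, 121.22], [-78.64, 73.56], [-180, 180]. Speed limits (degrees/s): [147.25, 147.25, 180, 180, 180, 180].

### API

Orientations are given as [roll, pitch, yaw] about the fixed x, y, z axes, in that order (R = Rz(yaw) Ry(pitch) Rx(roll)).
In Python, from cell import r, move_gripper, kinematics, monitor, get_image, ticket gives the robot as it stands. The module is installed in compiled form; this text tells all that it offers. Calls block until the motion is done:
- r.movep(position, orientation): joint-space move of the TCP to a pose.
- r.move_linear(position, speed=150, frame=None, f_stop=None): straight line of the TCP; frame=None keeps the orientation; speed is the mean speed in mm/s. With f_stop (N) it stops when the force on the tool has changed by that much, and returns True; else False.
- r.movej(angles): joint-space move.
- move_gripper(opening): finger opening in mm; the grip force is fixed at half the most; returns when the fingers have stopped.
- r.sleep(seconds).
- kinematics.solve_ik(position, orientation): joint angles nearest the present ones, or None.
- monitor.sense(): the state.
- get_image(name): name is "scene" or "side" or "wrist"; returns a dict with "pixels" (400x640x3 uint8, blue, green, red), "fx", "fy", "cx", "cy" (pixels), "R" (3x3) and "t" (3): a world point X has camera coordinates R X + t. Camera axes: x right, y down, z forward; pixel columns grow to the right and rows downward; lengths in mm; the calibration is good to about 2 mm. The wrist camera is an equidistant fisheye: a pixel r from the principal point sees the ray r / f radians off the axis. A picture is of the moment at which its call begins. There is no depth.
A pose or a line that the arm cannot do raises r.PlanningError and nothing moves.
- ticket.finish_job(): hands the job in; it is judged then, once.
The state is a dict: "clock": time; "qpos": joint angles; "qvel": joint speeds; "tau": joint torques, N m; "eef_pos": TCP position; "ee_rot": TCP orientation; "wrist_force": force on the tool from outside, world axes, zero at the start; "ft_torque": the same for the moment, N m; "finger_gap": finger opening in mm; "grip_force": force on a finger pad.
Only numpy, scipy, OpenCV 4.12 (cv2) and the standard library are available. Lean on these libraries where they do the work, as an engineer would, in place of code of your own. Each camera call takes 0.05 s, during which the arm holds its last target. There are 200 camera calls.

## Working session

There is one attempt and no reset: what is moved stays moved. The work goes in short steps, each a Python script; the robot and the scene stay as the last script left them, time stands still between calls to the robot, and variables do not carry over. Pictures are saved under pics/ and viewed, at most 12 in all, crops included, and the job is handed in when it is done.

```bash
mkdir -p pics
python3 - <<'E'
from cell import *
import cv2,numpy as np
for n in("scene","side","wrist"):
    i=get_image(n);cv2.imwrite(f"pics/{n}0.png",i["pixels"]);print(n,i["fx"],i["cx"],i["cy"],np.round(i["R"],3).tolist(),np.round(i["t"],1).tolist())
print(monitor.sense())
E
```

```text
scene 438.38533813437186 319.9463563852581 200.4093085659343 [[0.858, 0.513, -0.005], [0.37, -0.625, -0.687], [-0.356, 0.587, -0.727]] [-460.2, -142.6, 1197.4]
side 478.8268308920692 319.7654336122007 203.69702144138077 [[-0.957, -0.291, 0.019], [-0.215, 0.658, -0.722], [0.197, -0.695, -0.692]] [499.7, 183.1, 1273.3]
wrist 309.70691628693146 317.2619908589187 200.41307747595937 [[1.0, 0.0, -0.001], [0.001, -0.951, 0.308], [-0.001, -0.308, -0.951]] [-574.0, -40.0, 379.5]
{'clock': 0.15, 'qpos': array([-6.32050811e+00,  2.16533660e+01,  4.58263644e+00,  7.30166450e+01,
       -5.37578969e-04,  8.36813419e+01]), 'qvel': array([ 0.01498346, -0.08748515,  0.22560681,  0.12113128,  0.08338229,
        0.02998931]), 'tau': array([ 1.00972400e-03, -4.64035428e+01,  2.70170492e+01,  1.39211598e-02,
       -6.30224304e-05,  7.89257683e-06]), 'eef_pos': array([5.74541897e+02, 4.60786214e-02, 2.38579015e+02]), 'ee_rot': array([-1.79913097e+02, -9.08196035e-03,  8.99981435e+01]), 'wrist_force': array([-0.20202111,  0.33308695, -0.18463181]), 'ft_torque': array([-0.01501994,  0.00225953,  0.03892059]), 'grip_force': 0.0, 'finger_gap': 85.28783083541204}
```

View pics/scene0.png

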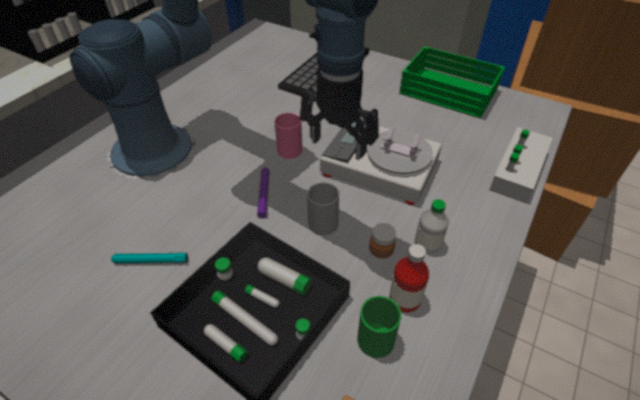

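View pics/side0.png

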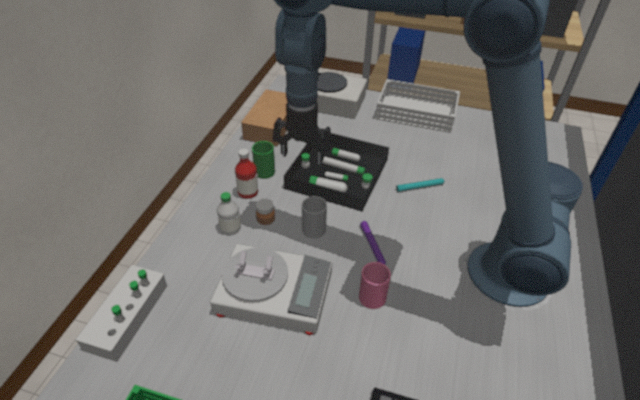

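View pics/wrist0.png

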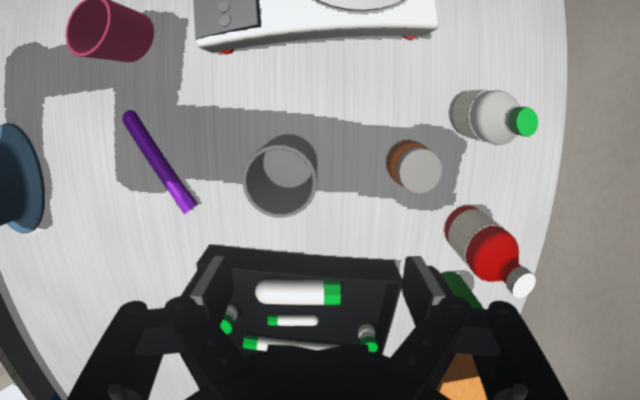

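The scene view shows the bin (about 252,310) on the robot's right with the long tube cap-end at (217,297) and foot at (274,341). The steel cup is at (322,208) and the balance cradle at (403,145). In the side view the cup is at (314,216) and the cradle at (255,268). The wrist view shows the cup rim at (280,180) and part of the bin.

```bash
cat > h.py <<'E'
from cell import *
import cv2,numpy as np
from scipy.spatial.transform import Rotation as Ro
def ray(i,p,fish):
    u=(p[0]-i["cx"])/i["fx"];v=(p[1]-i["cy"])/i["fy"]
    if fish:
        a=np.hypot(u,v);s=np.sin(a)/max(a,1e-9);d=np.array([u*s,v*s,np.cos(a)])
    else: d=np.array([u,v,1.]);d/=np.linalg.norm(d)
    R=np.array(i["R"]);return -R.T@np.array(i["t"]),R.T@d
def plane(i,p,z,fish=False):
    c,d=ray(i,p,fish);return c+d*(z-c[2])/d[2]
def meet(rs):
    A=sum(np.eye(3)-np.outer(d,d) for c,d in rs);b=sum((np.eye(3)-np.outer(d,d))@c for c,d in rs)
    x=np.linalg.solve(A,b);return x,max(np.linalg.norm(np.cross(x-c,d)) for c,d in rs)
E
python3 - <<'E'
from h import *
np.set_printoptions(precision=1,suppress=True)
s=get_image("scene");d=get_image("side")
for n,a,b in[("cap",(217,297),(363,169)),("foot",(274,341),(326,160)),("pot",(223,265),(367,177)),("vial",(303,326),(305,157)),("cuprim",(323,191),(314,203)),("forkmid",(403,148),(255,269)),("jar",(383,233),(264,205))]:
    print(n,*meet([ray(s,a,0),ray(d,b,0)]))
for p in[(252,228),(156,312),(262,395),(350,292)]:print("bin top",plane(s,p,55))
for q in kinematics.solve_ik([575,0,239],[180,0,90]),:print(q)
# can the tube be held upright over the cup?
for z in(130,250):
  for az in(-60,-30,0,30,60):
    for tilt in(90,70,50):
      # tool z at azimuth az, tilt from down
      R=Ro.from_euler('z',az,degrees=True)*Ro.from_euler('y',-tilt,degrees=True)
      for nm,R0 in(("0",Ro.from_euler('xyz',[180,0,0],degrees=True)),("180",Ro.from_euler('xyz',[180,0,180],degrees=True))):
        o=(R*R0).as_euler('xyz',degrees=True)
        q=kinematics.solve_ik([565,110,z],list(o))
        if q is not None:print(z,az,tilt,nm,np.array(q),(R*R0).as_matrix()[:,2])
E
```

```text
cap [ 463.5 -275.1   18.9] 2.656257287516503
foot [ 600.3 -291.4    7.8] 10.43616421089771
pot [ 437.9 -218.8   38.3] 1.296821263934211
vial [ 649.9 -250.    41.5] 0.6803526977277545
cuprim [538.7   8.9 104.1] 0.47339171208756703
forkmid [616.3 252.6  80.8] 4.308693449286166
jar [685.9   9.8  53.6] 0.753132978384856
bin top [ 441.  -120.7   55. ]
bin top [ 410.8 -368.5   55. ]
bin top [ 662.3 -388.4   55. ]
bin top [ 693.3 -152.2   55. ]
[-6.3 21.6  4.6 73.   0.  83.7]
130 -60 70 0 [ 33.6  37.7 -19.7  42.3 -69.7 -79.7] [ 0.5 -0.8 -0.3]
130 -60 70 180 [ 33.6  37.7 -19.7  42.3 -69.7 100.3] [ 0.5 -0.8 -0.3]
130 -60 50 0 [ 28.   27.3 -21.3  39.1 -50.  -93.1] [ 0.4 -0.7 -0.6]
130 -60 50 180 [ 28.   27.3 -21.3  39.1 -50.   86.9] [ 0.4 -0.7 -0.6]
130 -30 50 0 [  23.3   12.2  -50.9   -8.6  -37.9 -139.2] [ 0.7 -0.4 -0.6]
130 -30 50 180 [ 23.3  12.2 -50.9  -8.6 -37.9  40.8] [ 0.7 -0.4 -0.6]
130 60 70 0 [-26.1  26.  -44.7   8.7  69.6 101.4] [ 0.5  0.8 -0.3]
130 60 70 180 [-26.1  26.  -44.7   8.7  69.6 -78.6] [ 0.5  0.8 -0.3]
130 60 50 0 [-19.4  17.2 -38.4  21.9  48.8 106.3] [ 0.4  0.7 -0.6]
130
[... 607 characters left out ...]
40.8] [ 0.7 -0.4 -0.6]
250 0 50 0 [   7.9   -9.9  -54.3   -4.1   -6.  -174.9] [ 0.8 -0.  -0.6]
250 0 50 180 [  7.9  -9.9 -54.3  -4.1  -6.    5.1] [ 0.8  0.  -0.6]
250 30 50 0 [-10.9  -7.6 -50.2   5.4  30.1 150.9] [ 0.7  0.4 -0.6]
250 30 50 180 [-10.9  -7.6 -50.2   5.4  30.1 -29.1] [ 0.7  0.4 -0.6]
250 60 70 0 [-26.1  13.7 -37.7  28.   69.6 101.4] [ 0.5  0.8 -0.3]
250 60 70 180 [-26.1  13.7 -37.7  28.   69.6 -78.6] [ 0.5  0.8 -0.3]
250 60 50 0 [-19.4   8.5 -28.4  40.6  48.8 106.3] [ 0.4  0.7 -0.6]
250 60 50 180 [-19.4   8.5 -28.4  40.6  48.8 -73.7] [ 0.4  0.7 -0.6]<sys>:0: UserWarning: Gimbal lock detected. Setting third angle to zero since it is not possible to uniquely determine all angles.
```

```bash
cat > look.py <<'E'
from h import *
import pickle
I={}
for n,p in dict(b1=(490,-170,330),b2=(570,-170,330),s1=(590,290,330),s2=(520,290,330)).items():
    r.movep(list(p),[180,0,90]);r.sleep(.3);I[n]=get_image("wrist");cv2.imwrite(f"pics/{n}.png",I[n]["pixels"])
pickle.dump(I,open("I.pkl","wb"));print(monitor.sense()["clock"])
cv2.imwrite("pics/m1.png",np.hstack([I["b1"]["pixels"][60:360,120:520],I["b2"]["pixels"][60:360,120:520]]))
cv2.imwrite("pics/m2.png",np.hstack([I["s1"]["pixels"][60:360,120:520],I["s2"]["pixels"][60:360,120:520]]))
E
python3 look.py
```

```text
4.9833
```

View pics/m1.png

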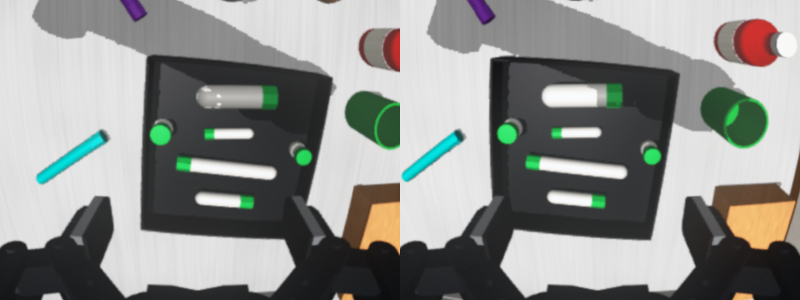

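View pics/m2.png

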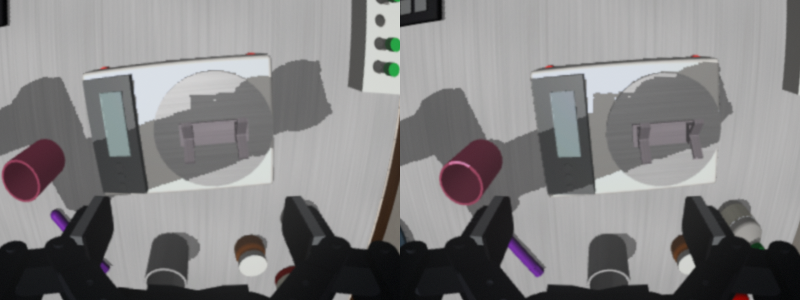

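The bin crops show the long tube from (177,162) at its cap to (277,173) at its foot in the left view, with the pot and vial clear of its lane. The balance crops show the pan at about (212,128) and the forks at x≈186 and x≈242 in the left view, partly in shadow.

```bash
cat > tube.py <<'E'
from h import *
import pickle
np.set_printoptions(precision=1,suppress=True)
I=pickle.load(open("I.pkl","rb"))
def find(i):
    im=i["pixels"];hsv=cv2.cvtColor(im,cv2.COLOR_BGR2HSV);H,S,V=cv2.split(hsv)
    g=((H>40)&(H<80)&(S>110)&(V>60)).astype(np.uint8);w=((S<60)&(V>95)).astype(np.uint8)
    n,L,st,_=cv2.connectedComponentsWithStats(g|w);best=[]
    for k in range(1,n):
        if not 300<st[k,4]<6000:continue
        m=(L==k);ys,xs=np.nonzero(m);P=np.c_[xs,ys].astype(np.float32)
        if P[:,0].min()<265 or P[:,0].max()>450 or P[:,1].min()<100 or P[:,1].max()>290:continue
        rc=cv2.minAreaRect(P);gg=P[g[ys,xs]>0]
        if len(gg)<20: continue
        best.append((max(rc[1]),rc,P,gg.mean(0)))
    return sorted(best,key=lambda b:-b[0])
E_=[]
for n in("b1","b2"):
    i=I[n];B=find(i)
    for l,rc,P,gc in B:
        c=P.mean(0);vx,vy=cv2.fitLine(P,cv2.DIST_L2,0,.01,.01)[:2].ravel();a=np.array([vx,vy])
        if (gc-c)@a<0:a=-a
        t=(P-c)@a;e1=c+a*(t.max()+.5);e0=c+a*(t.min()-.5)
        f,k=plane(i,e0,16,True),plane(i,e1,16,True);print(n,"foot",f,"cap",k,"len",np.linalg.norm(f-k),"w px",min(rc[1]))
        if l==B[0][0]:E_.append((e0,e1))
for j,nm in((0,"foot"),(1,"cap")):print(nm,*meet([ray(I[n],E_[k][j],True) for k,n in enumerate(("b1","b2"))]))
E
python3 tube.py
python3 - <<'E'
from h import *
import pickle
I=pickle.load(open("I.pkl","rb"))
f=lambda n,x,y:cv2.convertScaleAbs(cv2.resize(I[n]["pixels"][y:y+75,x:x+100],(800,600)[0:2] if 0 else (400,300),interpolation=cv2.INTER_CUBIC),alpha=1.5)
cv2.imwrite("pics/z.png",np.vstack([np.hstack([f("s1",285,160),f("s2",335,160)]),np.hstack([cv2.convertScaleAbs(cv2.resize(I["s1"]["pixels"][110:260,230:430],(400,300)),alpha=1.4),cv2.convertScaleAbs(cv2.resize(I["s2"]["pixels"][110:260,270:470],(400,300)),alpha=1.4)])]))
E
```

```text
b1 foot [ 618.5 -291.1   16. ] cap [ 455.9 -271.5   16. ] len 163.8214451277401 w px 15.53068733215332
b1 foot [ 487.3 -166.8   16. ] cap [ 611.4 -166.4   16. ] len 124.14246991801514 w px 24.0
b1 foot [ 485.5 -333.3   16. ] cap [ 584.7 -343.1   16. ] len 99.62473860793061 w px 14.152008056640625
b1 foot [ 575.8 -222.9   16. ] cap [ 499.4 -224.2   16. ] len 76.43537923583108 w px 11.0
b1 foot [ 442.1 -200.7   16. ] cap [ 427.1 -242.3   16. ] len 44.29901847723778 w px 23.0
b1 foot [ 638.5 -239.9   16. ] cap [ 673.2 -274.1   16. ] len 48.636297233097764 w px 17.677669525146484
b2 foot [ 485.3 -333.    16. ] cap [ 583.8 -343.3   16. ] len 99.02260135063632 w px 14.627046585083008
b2 foot [ 575.9 -223.2   16. ] cap [ 498.2 -224.4   16. ] len 77.74209662781595 w px 11.0
b2 foot [ 641.  -238.6   16. ] cap [ 663.8 -275.6   16. ] len 43.48740391452893 w px 18.335756301879883
foot [ 538.2 -170.   303.1] 7.2982894459316565
cap [535.9  43.  741.8] 30.684230545769076
```

View pics/z.png

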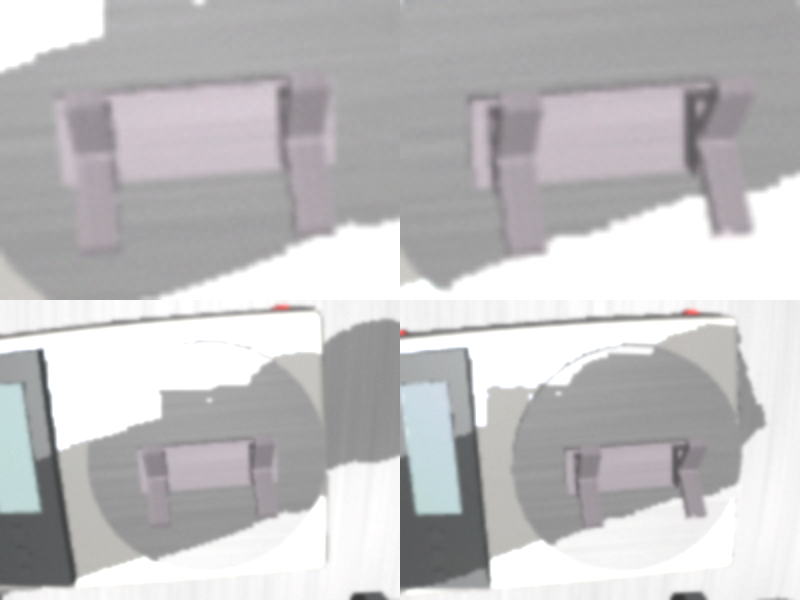

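```bash
sed -i 's/min()<265/min()<235/;s/I=pickle/I=pickle/' tube.py; python3 tube.py | grep -E "^(foot|cap)|16[0-9]\.[0-9]+ w"; python3 tube.py|grep b2
python3 - <<'E'
from h import *
import pickle
np.set_printoptions(precision=1,suppress=True)
I=pickle.load(open("I.pkl","rb"))
P=lambda n,X,Y:((285 if n=="s1" else 235)+(X+.5)/4-.5,160+(Y+.5)/4-.5)
Q={}
for k,a,b in[("Lfar",(90,92),(520,92)),("Lv",(95,153),(518,157)),("Lnear",(98,252),(527,250)),("Rfar",(310,72),(735,80)),("Rv",(307,143),(718,142)),("Rnear",(317,233),(735,233))]:
    a=P("s1",*a);b=P("s2",*b);x,e=meet([ray(I["s1"],a,1),ray(I["s2"],b,1)])
    z=97 if "v" in k else 118
    Q[k]=(plane(I["s1"],a,z,1)+plane(I["s2"],b,z,1))/2;print(k,x,e,plane(I["s1"],a,z,1),plane(I["s2"],b,z,1))
L=(Q["Lfar"]+Q["Lnear"])/2;R=(Q["Rfar"]+Q["Rnear"])/2;print("tips mid",(L+R)/2,R-L,np.degrees(np.arctan2(*(R-L)[1::-1])),"V",(Q["Lv"]+Q["Rv"])/2,Q["Rv"]-Q["Lv"])
# balance housing + pan extents
im=I["s1"]["pixels"]
for n,pts in(("s1",[(0,0)]),):pass
for n,(ox,oy),(l,rr,t,bt) in(("s1",(230,110),(88,327,342,571)),("s2",(270,110),(512-400,741-400,346,571))):
    for p in((l,(t+bt)/2),(rr,(t+bt)/2),((l+rr)/2,t),((l+rr)/2,bt)):print(n,"pan",plane(I[n],(ox+p[0]/2,oy+(p[1]-300)/2),74,1))
s=get_image("scene");d=get_image("side")
print("cup base/rims",[plane(s,p,100) for p in((307,192),(339,192),(323,184),(323,201))],[plane(d,p,100) for p in((302,203),(327,203))])
E
```

```text
b1 foot [ 618.5 -291.1   16. ] cap [ 455.9 -271.5   16. ] len 163.8214451277401 w px 15.53068733215332
b2 foot [ 617.7 -291.2   16. ] cap [ 453.8 -271.1   16. ] len 165.13497604010706 w px 15.396540641784668
foot [ 617.2 -289.1   20.5] 0.056427532983891505
cap [ 456.8 -266.6   27.6] 0.14588292647238912
b2 foot [ 617.7 -291.2   16. ] cap [ 453.8 -271.1   16. ] len 165.13497604010706 w px 15.396540641784668
b2 foot [ 485.4 -167.1   16. ] cap [ 606.6 -166.6   16. ] len 121.25056149953728 w px 24.0
b2 foot [ 485.3 -333.    16. ] cap [ 583.8 -343.3   16. ] len 99.02260135063632 w px 14.627046585083008
b2 foot [ 575.9 -223.2   16. ] cap [ 498.2 -224.4   16. ] len 77.74209662781595 w px 11.0
b2 foot [ 641.  -238.6   16. ] cap [ 663.8 -275.6   16. ] len 43.48740391452893 w px 18.335756301879883
Lfar [578.1 274.4 103.8] 0.42433642191114196 [578.5 277.6 118. ] [575.8 278.5 118. ]
Lv [579.2 252.7  98.3] 0.25940318146845875 [579.2 252.5  97. ] [579.4 252.   97. ]
Lnear [580.4 228.4 117.8] 0.5611084289274736 [580.4 227.9 118. ] [580.3 229.1 118. ]
Rfar [642.9 282.1 113.2] 0.450874014988025 [642.2 283.7 118. ] [641.3 282.8 118. ]
Rv [645.7 255.6  94.2] 0.6165764819099127 [645.3 255.8  97. ] [644.7 257.1  97. ]
Rnear [646.7 233.5 117. ] 0.07519949405042517 [646.5 233.8 118. ] [646.3 233.9 118. ]
tips mid [611.4 255.9 118. ] [65.3  5.3 -0. ] 4.62306773420383 V [612.2 254.3  97. ] [65.7  4.1  0. ]
s1 pan [533.3 258.7  74. ]
s1 pan [692.1 258.7  74. ]
s1 pan [611.  333.4  74. ]
s1 pan [613.3 175.3  74. ]
s2 pan [532.2 257.9  74. ]
s2 pan [691.  258.7  74. ]
s2 pan [604.8 332.7  74. ]
s2 pan [614.6 175.1  74. ]
cup base/rims [array([509.1,  -7.5, 100. ]), array([568.1,  27.4, 100. ]), array([526.2,  31. , 100. ]), array([552.1, -12.9, 100. ])] [array([570.7,  14.6, 100. ]), array([505.8,  -6.5, 100. ])]
```

```bash
cat > plan.py <<'E'
from h import *
np.set_printoptions(precision=1,suppress=True)
Z=np.array([0,0,1.])
def ori(a,b,s,dl=0):
    dl=np.radians(dl);z=np.cos(dl)*b-np.sin(dl)*a;y=s*np.cross(a,b);x=np.cross(y,z)
    return list(Ro.from_matrix(np.c_[x,y,z]).as_euler('xyz',degrees=True))
u=lambda d:np.array([np.cos(np.radians(d)),np.sin(np.radians(d)),0])
TO=np.array([536.5,-281,16]);TA=u(173.2)       # tube origin, axis to cap
CR=np.array([612,255,112.]);CA=u(184.2)         # cradle point, cap direction there
CUP=np.array([538.7,9,0]);G=38;OFF=17
gripC=CR+CA*(OFF+G)
def cuppose(phi,s,L=10,dl=10,foot=8,back=9):
    L=np.radians(L);f=u(phi);a=np.cos(L)*Z+np.sin(L)*f;b=np.cos(L)*f-np.sin(L)*Z
    p=CUP-back*f+np.array([0,0,foot+11*(1-np.cos(L))])+a*(80+G);return p,ori(a,b,s,dl),a,b
E
python3 - <<'E'
from plan import *
ik=lambda p,o:(lambda q:None if q is None else np.array(q))(kinematics.solve_ik(list(p),o))
print("tcp now",monitor.sense()["qpos"])
for s in(1,-1):
    print(s,"bin",ik(TO+TA*G+Z,ori(TA,-Z,s)),ik(TO+TA*G+150*Z,ori(TA,-Z,s)),"\n cr",ik(gripC,ori(CA,-Z,s)),ik(gripC+100*Z,ori(CA,-Z,s)),"\n re",ik(gripC,ori(CA,-Z,s,10)),ik(gripC+170*Z,ori(CA,-Z,s,10)))
    for phi in(-90,-75,-60,60,75,90):
        p,o,a,b=cuppose(phi,s);print("  cup",phi,ik(p,o),ik(p+130*Z,o))
E
python3 - <<'E'
from plan import *
i=dict(fx=309.7069,fy=309.7069,cx=317.26,cy=200.41,R=[[1,0,-.001],[.001,-.951,.308],[-.001,-.308,-.951]],t=[-574,-40,379.5])
for p in((244,181),(316,181),(280,146),(280,216)):print(plane(i,p,100,1))
E
```

```text
tcp now [ 23.   24.5  22.3  87.8  -0.  113. ]
1 bin [-35.4  30.4 -16.6  42.9   0.  151.4] [-35.4  22.8  -4.6  62.6   0.  151.4] 
 cr [  18.3   29.3   -2.6   58.1    0.  -165.9] [  18.3   26.4    7.8   71.5    0.  -165.9] 
 re [  19.6   22.   -15.4   43.    -2.6 -164.8] [  19.6   17.     3.4   66.7   -2.6 -164.8]
  cup -90 [ 21.7  52.4   3.9  86.9 -60.9 139.3] [ 21.7  44.3   9.1 100.2 -60.9 139.3]
  cup -75 [ 23.5  40.3 -17.1  54.8 -68.3 113.6] [ 23.5  30.9 -10.9  70.4 -68.3 113.6]
  cup -60 [ 23.7  28.  -43.1   2.1 -69.1  72. ] [ 23.7  14.8 -35.9  22.4 -69.1  72. ]
  cup 60 [ -37.4   33.5  -31.4   44.5   68.7 -110.7] [ -37.4   22.4  -24.8   62.2   68.7 -110.7]
  cup 75 [ -35.4   45.4  -11.6   76.8   61.8 -137.4] [ -35.4   35.9   -6.5   91.3   61.8 -137.4]
  cup 90 [ -32.2   54.5    5.2   96.4   52.7 -151.5] [ -32.2   46.1    9.7  109.2   52.7 -151.5]
-1 bin [-35.4  30.4 -16.6  42.9  -0.  -28.6] [-35.4  22.8  -4.6  62.6  -0.  -28.6] 
 cr [18.3 29.3 -2.6 58.1  0.  14.1] [18.3 26.4  7.8 71.5  0.  14.1] 
 re [ 19.6  22.  -15.4  43.   -2.6  15.2] [19.6 17.   3.4 66.7 -2.6 15.2]
  cup -90 [ 21.7  52.4   3.9  86.9 -60.9 -40.7] [ 21.7  44.3   9.1 100.2 -60.9 -40.7]
  cup -75 [ 23.5  40.3 -17.1  54.8 -68.3 -66.4] [ 23.5  30.9 -10.9  70.4 -68.3 -66.4]
  cup -60 [  23.7   28.   -43.1    2.1  -69.1 -108. ] [  23.7   14.8  -35.9   22.4  -69.1 -108. ]
  cup 60 [-37.4  33.5 -31.4  44.5  68.7  69.3] [-37.4  22.4 -24.8  62.2  68.7  69.3]
  cup 75 [-35.4  45.4 -11.6  76.8  61.8  42.6] [-35.4  35.9  -6.5  91.3  61.8  42.6]
  cup 90 [-32.2  54.5   5.2  96.4  52.7  28.5] [-32.2  46.1   9.7 109.2  52.7  28.5]
[506.3   9.4 100. ]
[573.    9.1 100. ]
[541.   41.3 100. ]
[538.9 -25.  100. ]
```

Run:
```python
from plan import *
p=TO+TA*G;o=ori(TA,-Z,-1)
r.movep(list(p+150*Z),o);move_gripper(46)
r.move_linear(list(p+45*Z),speed=150)
print("stop",r.move_linear(list(p+[0,0,1]),speed=50,f_stop=6),monitor.sense()["eef_pos"])
move_gripper(10);m=monitor.sense();print(m["finger_gap"],m["grip_force"])
r.move_linear(list(p+150*Z),speed=120);r.sleep(.2)
m=monitor.sense();print(m["clock"],m["finger_gap"],m["grip_force"],m["wrist_force"],m["eef_pos"])
a=get_image("wrist")["pixels"];b=get_image("side")["pixels"]
cv2.imwrite("pics/p.png",np.vstack([cv2.resize(a,(400,250)),cv2.resize(b[60:260,200:520],(400,250))]))
```

```text
stop False [ 499.  -276.7   17.3]
19.3129622796846 58.78022611141205
11.4917 19.819723671895712 58.66005778312683 [-0.4 -0.3  0.4] [ 498.4 -276.3  165.3]
```

View pics/p.png

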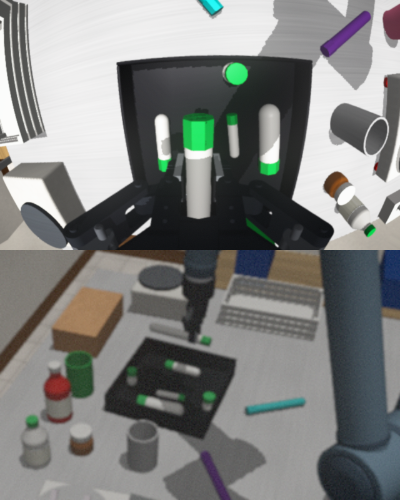

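The top half shows the tube gripped near its cap at (198,165), with the bin's other contents in place. The side half shows it level above the bin at (180,330).

Run:
```python
from plan import *
o=ori(CA,-Z,-1)
r.movep(list(gripC+110*Z),o);r.sleep(.2)
r.move_linear(list(gripC+25*Z),speed=120)
st=r.move_linear(list(gripC-1*Z),speed=25,f_stop=4);m=monitor.sense();print("stop",st,m["eef_pos"],m["wrist_force"],gripC)
move_gripper(44);r.move_linear(list(gripC+90*Z),speed=120);r.sleep(1.8)
m=monitor.sense();print(m["clock"],m["wrist_force"],m["finger_gap"])
a=get_image("wrist");c=get_image("scene");import pickle;pickle.dump((a,c,get_image("side")),open("J.pkl","wb"))
cv2.imwrite("pics/c.png",np.vstack([cv2.resize(a["pixels"],(480,300)),cv2.resize(c["pixels"][90:215,280:480],(480,300))]))
```

```text
stop True [556.9 250.3 114.2] [ 1.1 -0.8  2.8] [557.1 251.  112. ]
18.45 [0.6 0.1 0.1] 43.80653055077493
```

View pics/c.png

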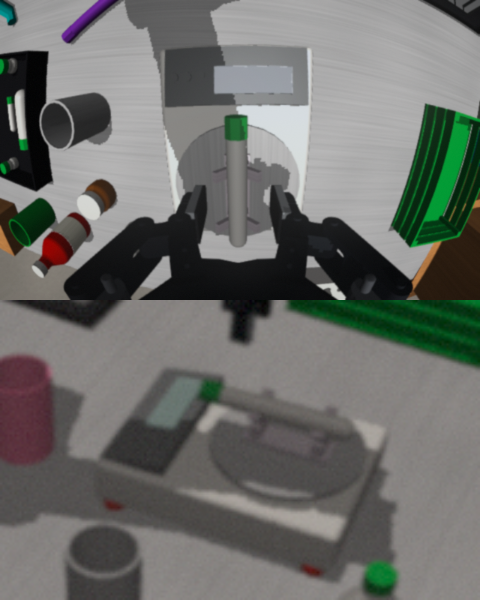

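The tube rests in both forks. In the wrist view the cap end is at (236,116) and the foot at (238,247). I'll check its position along the cradle by casting rays.

Run:
```python
from plan import *
import pickle
a,c,d=pickle.load(open("J.pkl","rb"))
k=plane(a,(236*4/3,115.5*4/3),112,1);f=plane(a,(238*4/3,247*4/3),112,1);b=plane(a,(236*4/3,139*4/3),112,1)
print(k,f,np.linalg.norm(k-f),"cap base->end",np.linalg.norm(k-b));m=(k+f)/2
print("mid",m,"off along cap dir",(m-CR)@CA,"lat",np.cross(CA,m-CR)[2], "from foot",(f+80*CA-CR)@CA,"capbase",(b-58*CA-CR)@CA)
s=meet([ray(c,(280+209*200/480,90+89*125/300),0),ray(a,(236*4/3,128*4/3),1)]);print("cap centre 2view",s)
```

```text
[514.9 245.8 112. ] [678.  259.8 112. ] 163.64831978426017 cap base->end 23.80193129877404
mid [596.4 252.8 112. ] off along cap dir 15.687018419656804 lat 1.0625446296391567 from foot 13.869056872654884 capbase 15.703085340164435
cap centre 2view (array([525.8, 245.9, 113.5]), np.float64(1.4175227809337285))
```

Run:
```python
from plan import *
import pickle
o=ori(CA,-Z,-1,10)
b=np.array(gripC);zt=Ro.from_euler('xyz',o,degrees=True).as_matrix()[:,2]
r.move_linear(list(b-zt*60),speed=120,frame=o) if False else r.movep(list(b-zt*60),o)
r.move_linear(list(b),speed=100);move_gripper(10);r.sleep(.2);m=monitor.sense();print(m["finger_gap"],m["grip_force"],m["eef_pos"])
r.move_linear(list(b+40*Z),speed=80);r.move_linear(list(b+170*Z),speed=150)
CUP[:]=[539,9,0]
p,o,a,bb=cuppose(75,-1)
r.movep(list(p+150*Z),o);r.sleep(.3);m=monitor.sense();print(m["clock"],m["finger_gap"],m["eef_pos"],p+150*Z)
s,d,w=get_image("scene"),get_image("side"),get_image("wrist");pickle.dump((s,d,w),open("K.pkl","wb"))
f=lambda im,x,y:cv2.resize(im["pixels"][y:y+160,x:x+160],(400,400))
cv2.imwrite("pics/k.png",np.hstack([f(s,250,90),f(d,240,90)]))
```

```text
19.769850312050444 58.79003047943115 [557.9 250.2 113. ]
23.3583 19.938183252815378 [541.9  21.7 274.8] [542.   20.1 274.4]
```

View pics/k.png

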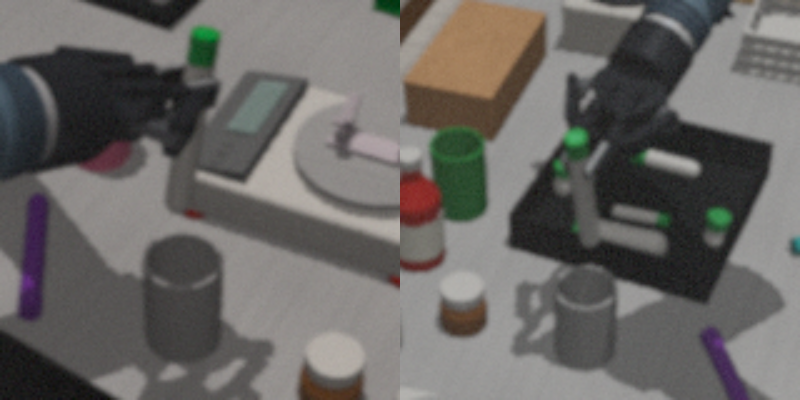

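The tube is held cap up above the cup, leaning slightly. The foot is at (182,210) in the scene crop and (191,245) in the side crop. The cup rim is centred at (183,263) and (185,288).

Run:
```python
from plan import *
import pickle
s,d,w=pickle.load(open("K.pkl","rb"))
P=lambda x,y,ox:(ox+x/2.5,90+y/2.5)
for n,a,b in(("foot",(182,210),(191,245)),("cap",(205,33),(175,135)),("rim",(183,263),(185,288))):print(n,*meet([ray(s,P(*a,250),0),ray(d,P(*b,240),0)]))
CUP[:]=[539,9,0];p,o,a,b=cuppose(75,-1);print("expected foot",p+150*Z-a*(80+39.5), "cap",p+150*Z+a*40.5)
```

```text
foot [536.7   5.7 156.1] 3.443525082974504
cap [545.1  29.3 315.4] 0.8343491837969816
rim [539.7   6.9  93.7] 1.0032235109189287
expected foot [536.6   0.1 156.7] cap [543.8  26.9 314.3]
```

Run:
```python
from plan import *
CUP[:]=[539,9,0];p,o,a,b=cuppose(75,-1)
print(r.move_linear(list(p+20*Z),speed=120,f_stop=8),monitor.sense()["eef_pos"])
print(r.move_linear(list(p-6*Z),speed=20,f_stop=3));m=monitor.sense();print(p,m["eef_pos"],m["wrist_force"],m["clock"])
import pickle;s,d=get_image("scene"),get_image("side")
f=lambda im,x,y:cv2.resize(im["pixels"][y:y+160,x:x+160],(400,400))
cv2.imwrite("pics/n.png",np.hstack([f(s,250,90),f(d,240,90)]))
```

```text
False [542.3  19.9 145. ]
True
[542.   20.1 124.4] [542.1  20.4 121.7] [-0.   0.3  2.6] 25.7833
```

View pics/n.png

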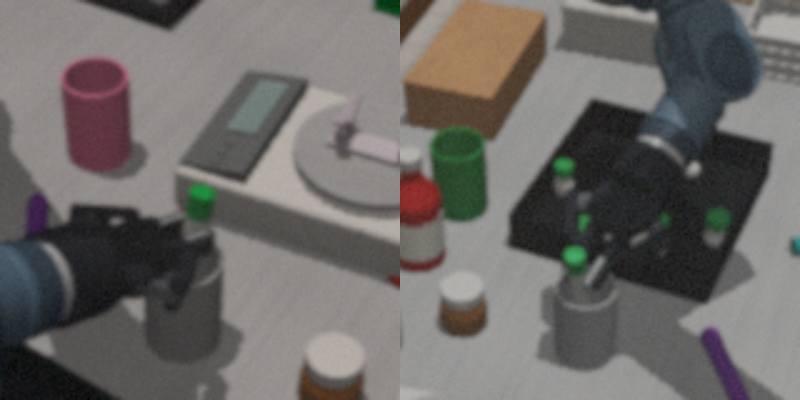

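The tube is inside the cup with its cap just above the rim at (201,200), and the contact height of 121.7 mm matches the foot being on the cup floor. I'll release it and back off along the tool axis.

Run:
```python
from plan import *
CUP[:]=[539,9,0];p,o,a,b=cuppose(75,-1)
zt=Ro.from_euler('xyz',o,degrees=True).as_matrix()[:,2]
move_gripper(50);e=np.array(monitor.sense()["eef_pos"]);r.sleep(.3)
r.move_linear(list(e-zt*90),speed=60);r.move_linear(list(e-zt*90+60*Z),speed=100);r.sleep(1)
m=monitor.sense();print(m["clock"],m["wrist_force"],m["grip_force"])
s,d=get_image("scene"),get_image("side")
f=lambda im,x,y:cv2.resize(im["pixels"][y:y+160,x:x+160],(400,400))
cv2.imwrite("pics/q.png",np.hstack([f(s,250,90),f(d,240,90)]))
```

```text
29.9833 [ 0.3  0.3 -0.2] 0.0
```

View pics/q.png

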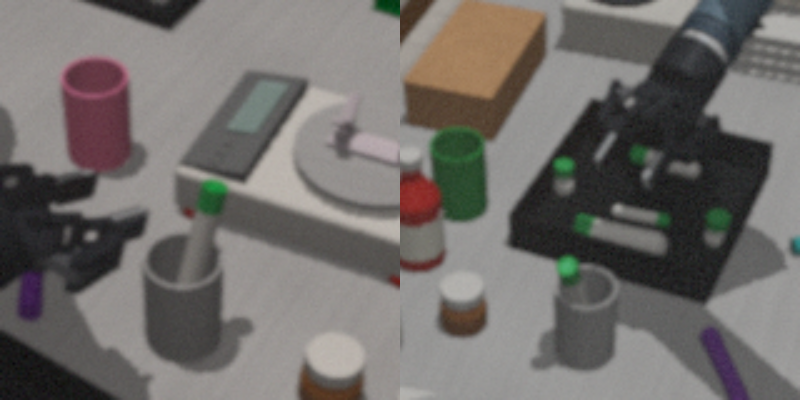

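The tube leans on the rim of the upright cup with its cap up at (212,195) in the scene crop. The gripper is clear of everything.

```bash
python3 -c "
from cell import *
print(ticket.finish_job())"
```

```text
the job is handed in; nothing more can be done
None
```

The long tube rested released in both cradle forks for about 2 s, now stands cap up in the upright steel cup leaning on its rim, and the job was handed in at about 30 s on the clock; no verdict came back.

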